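# Slide the syrup bottle home

## Robot

A 7-joint arm with a two-finger parallel gripper is mounted at the origin on the work surface. World frame = base frame: x ahead of the robot, y to its left, z up, the work surface at z = 0. Lengths are in m, angles in rad, forces in N, time in s.
With the tool pointing down it reaches from about 0.4 to 0.85 m from the base axis. Payload 6.9 kg.
Tool frame: the origin (TCP) lies between the finger pads; the fingertips stand 14 mm ahead of it and the grasp point (between the pads) lies 5 mm behind it; z points along the fingers, y is the direction in which the jaws open and shut (so a half turn about z gives the same grasp; the last joint's range is limited). The gripper opens to 85 mm and grips with 20 to 120 N. Pads are 22 mm wide; open, the fingers measure 114 mm over their backs; the gripper's body (76 mm by 85 mm) begins 54 mm behind the grasp point. The pads swing forward as they close: fully open they stand 13 mm farther back than shut.
Start: joints at [-1.119, 0.507, -0.238, 1.5, 0.126, 1.149, -0.155], TCP at [0.212, 0.588, 0.245] pointing down, gripper open.
Joint ranges: [-3.08, 3.08], [-0.24, 2.05], [-1.43, 1.35], [0, 2.5], [-1.52, 4.66], [0.17, 1.96], [-2.89, 2.89]. Speed limits (rad/s): [2.39, 2.39, 3.14, 3.14, 3.14, 3.14, 3.14].

## Interface

Orientations are given as a unit quaternion [w, x, y, z].
In Python, from workcell import state, capture, job_done, spot_in gives the robot as it stands.
- The arm moves only by the tool jog_arm, never from a script. Its argument "deltas" is a list of rows, each an object with "translation": the shift along the tool's x, y, z in mm, a list of three; "yaw": the turn about the tool's z in rad; "fingers": the finger opening in mm, from 0 to 85.4. In form: [{"translation": [x, y, z], "yaw": yaw, "fingers": fingers}, ...]. A call has 1 to 20 rows; each row shifts and turns the pose as measured when the row begins, along the tool's axes as they then stand; what a row does not reach is not made up. A row lasts 1/12 s, in which the tool goes at most 41.7 mm and 7.16 degrees, less where a joint would pass 70% of its speed; a pose out of reach is approached as far as the arm can. A call with a gripper value outside its range is refused whole. The fingers move at their own pace and stop on an object; "force" is the grip in N (left out, the last holds). Time passes only in rows, so rows that do not move let the fingers close. It gives the time, the measured TCP pose, the force and the opening at its end, in the units of the state.
- state(): the state, without advancing time (a new reading comes with each control period).
- capture(name): name is "side" or "top"; returns a dict with "frame" (384x512x3 uint8, red, green, blue), "z_map" (384x512 float32, m along the optical axis (not along the pixel's ray), 0 where there is no reading), "K" (3x3 intrinsics, pixels), "view" (4x4, takes a point from world to camera coordinates). Camera axes: x right, y up, looking along -z (the intrinsics and any distortion apply to the point x, -y, -z); pixel columns grow to the right and rows downward; lengths in m; the calibration is good to about 2 mm. A picture is of the moment at which its call begins.
- job_done(): hands the job in, once; it reports no verdict.
Trained networks look in a picture, given as the dict that the camera call returned (one of the last four; its "shot" number tells which), for a name from the list of things; names that differ only in an ending like _2 or _b are one class to them, and where a whole thing is asked for, a point or a joint stands for the part that bears it (a point fixed in the world has none). Each returns a list of dicts, best first, with "conf" (0 to 1); they miss things now and then, are a little off and sometimes report something else, mostly with a low value. They report only what shows in the picture. A call takes as long as a camera call. They do not tell look-alikes from the thing itself.
- spot_in(picture, label): "rect" ([left, top, right, bottom] in pixels, round what is visible of it).
The state is a dict: "time_s": time; "joint_pos": joint angles; "joint_vel": joint speeds; "tau": joint torques, N m; "ee_pos": TCP position; "orientation": TCP orientation; "force": force on the tool from outside, world axes, zero at the start; "ft_torque": the same for the moment, N m; "finger_gap": opening from 0.0 (shut) to 1.0 (fully open).
Only numpy, scipy, OpenCV 4.12 (cv2) and the standard library are available. Lean on these libraries where they do the work, as an engineer would, in place of code of your own. Each camera call takes 0.05 s, during which the arm holds its last target.

## Task

Put the red syrup bottle back in the rail: push it low on its body with the fingers so that it slides upright over the counter into the empty bay (the one with the blue dot) until it stands against the back stop, then leave it there. Do not pick it up, carry it or tip it over, and leave the other bottles and everything else on the counter where they are.

Things in the scene. Friction and masses are not known exactly. Their poses are not given: they have to be found in the camera images.
- red_bottle: opaque red squeeze bottle with red cap and pointed nozzle, standing loose on the counter. Round straight body 60 mm in diameter up to 150 mm, then shoulder and cap, 220 mm tall in all; 350 to 700 g. Origin: centre of its underside (z = 0 on the counter); z axis up. Friction on the counter 0.48 to 0.72: a push above about 35 mm may tip it, one at 15 to 30 mm slides it
- mark: flat blue dot, 52 mm in diameter, stuck on the counter in the empty bay (no height to speak of, the bottle slides over it). Origin: its centre, at counter level, exactly where the centre of the bottle's underside is when the bottle stands in the middle of the bay touching the back stop. Its x axis points straight into the bay, square to the back stop, roughly to the left as the robot sees it; y is across the bay
- rail: green rail fixed on the counter, on the left, three bays side by side, open to the right (-y). Origin: centre of the middle bay at counter level, 30 mm before the back stop; x points into the bays, y along the rail; bays at y = -90, 0, 90 mm. Back stop 45 mm tall, 12 thick, 284 long. Dividers at y = -135, -45, 45, 135 mm: 14 thick, 30 tall, round noses, from the stop out to x = -22 mm; each bay 76 wide, 52 deep
- yellow_bottle: parked opaque yellow squeeze bottle with a white cap, same size as the red one, standing in one of the bays; origin: centre of its underside. Leave it
- white_bottle: parked opaque white squeeze bottle with a black cap, same size as the red one, standing in another bay; origin: centre of its underside. Leave it
- pitcher: small metal milk pitcher with one handle, 84 mm across, 100 mm tall, on the left; origin: centre of its underside. Leave it
- cup: clear plastic cup, 90 mm across the mouth, 110 mm tall, on the left; origin: centre of its underside. Leave it
- shaker: steel cocktail-type shaker, 78 mm across, 165 mm tall, on the right; origin: centre of its underside. Leave it
- tin: green jar with a wooden lid, 72 mm across, 100 mm tall, on the right; origin: centre of its underside. Leave it
- spoon: spoon with a wooden handle lying flat on the counter, on the right, near the robot; origin: centre of its underside. Leave it
Mind the look-alikes: they are no part of the job. Of the things that look like the red_bottle, the largest one is meant.

How it is judged:
By the outcome, as a careful person would: the job done as asked, in the order asked, and still so for the second after the job is handed in, with the robot touching nothing.
It also fails if it takes over 64 s, if anything falls off the work surface, if the arm or the gripper's body presses on something with over 40 N, if the wrist force passes 120 N, or if a joint passes its speed limit or range.

## Working session

There is one attempt and no reset: what is moved stays moved. The work goes in short steps, Python scripts to look and compute and a tool call to move; the robot and the scene stay as the last step left them, time stands still between calls to the robot, and variables do not carry over. Pictures are saved under pics/ and viewed, and the job is handed in when it is done.

Besides the shell and the picture viewer there is one more tool, called after "Request:" by a JSON object that holds its "fn" and its "kwargs", one argument or row to a line. jog_arm: Moves the arm, as the interface text tells. Its arguments: {"type":"object","properties":{"deltas":{"type":"array"},"force":{"type":"number"}},"required":["deltas"]}

```bash
mkdir -p pics; ls
cat > h.py <<'E'
import numpy as np, cv2
from workcell import state, capture, job_done, spot_in
def save(p,n): cv2.imwrite('pics/'+n, cv2.cvtColor(p['frame'],cv2.COLOR_RGB2BGR))
def world(p,u,v,z=None):
    # uses depth map
    K=p['K'];d=p['z_map'][int(round(v)),int(round(u))] if z is None else z
    x=(u-K[0,2])/K[0,0]*d;y=(v-K[1,2])/K[1,1]*d
    return (np.linalg.inv(p['view'])@np.array([x,-y,-d,1]))[:3]
def cloud(p):
    K=p['K'];d=p['z_map'];v,u=np.indices(d.shape)
    P=np.stack([(u-K[0,2])/K[0,0]*d,-(v-K[1,2])/K[1,1]*d,-d,np.ones_like(d)],-1)
    return (P@np.linalg.inv(p['view']).T)[...,:3]
def ray(p,u,v,h=0):
    a=world(p,u,v,0.0);b=world(p,u,v,1.0);t=(h-a[2])/(b[2]-a[2]);return a+t*(b-a)
E
python3 - <<'E'
from h import *
s=state();print(s)
for n in('side','top'):
    p=capture(n);save(p,n+'0.png');print(n,{k:v for k,v in p.items() if k not in('frame','z_map')})
    for l in('red_bottle','mark','rail','yellow_bottle','white_bottle','pitcher','cup','shaker','tin','spoon'):
        for r in spot_in(p,l)[:3]:print(l,[round(x) for x in r['rect']],round(r['conf'],2))
E
```

```text
pics
{'time_s': 0.0, 'joint_pos': array([-1.11850853,  0.50832896, -0.23753504,  1.50111782,  0.12570551,
        1.14891353, -0.15479326]), 'joint_vel': array([-2.30595846e-03,  5.31337150e-04,  2.39113988e-04,  3.01577111e-05,
       -3.60160229e-04,  9.83201033e-04, -5.42072552e-04]), 'tau': array([-7.73780971e-05, -6.20590639e+01, -2.18690313e+00, -2.49661410e+01,
        1.25947778e-02,  1.19249162e-02,  1.63349398e-05]), 'ee_pos': array([0.21233257, 0.58732125, 0.24444071]), 'orientation': array([-1.35914092e-04,  1.72509748e-01,  9.85007410e-01, -8.78023334e-04]), 'force': array([ 0.39347404, -0.78164821,  0.60336238]), 'ft_torque': array([-0.02432361, -0.04549227, -0.02953058]), 'finger_gap': 1.0018303274076024}
side {'K': array([[395.95685795,   0.        , 248.41523401],
       [  0.        , 395.95685795, 195.41063895],
       [  0.        ,   0.        ,   1.        ]]), 'view': array([[ 0.88036273, -0.47428871, -0.00341721, -0.51627335],
       [ 0.32480719,  0.59761738,  0.73304417, -0.18493174],
       [-0.34563239, -0.6464547 ,  0.68017246, -1.13791044],
       [ 0.  
[... 772 characters left out ...]
.1521888 , -0.57454596],
       [-0.15215011,  0.01511889,  0.98824175, -0.85420511],
       [ 0.        ,  0.        ,  0.        ,  1.        ]]), 'shot': 2}
red_bottle [295, 114, 319, 143] 0.87
red_bottle [281, 143, 318, 186] 0.81
red_bottle [303, 196, 330, 216] 0.67
mark [175, 139, 196, 158] 0.54
rail [144, 119, 196, 239] 0.82
rail [394, 143, 444, 179] 0.73
yellow_bottle [150, 154, 191, 190] 0.88
yellow_bottle [56, 143, 112, 185] 0.73
white_bottle [142, 199, 182, 232] 0.85
pitcher [54, 208, 118, 246] 0.84
cup [396, 143, 446, 177] 0.35
shaker [393, 142, 446, 177] 0.73
tin [404, 203, 451, 233] 0.66
tin [147, 123, 195, 238] 0.64
spoon [312, 243, 394, 264] 0.6
spoon [150, 159, 190, 194] 0.18
```

Run:
```python
import cv2
a=cv2.imread('pics/side0.png')[90:330,150:400];b=cv2.imread('pics/top0.png')[90:290,40:470]
cv2.imwrite('pics/side0c.png',cv2.resize(a,None,fx=2.4,fy=2.4,interpolation=cv2.INTER_CUBIC));cv2.imwrite('pics/top0c.png',cv2.resize(b,None,fx=1.8,fy=1.8,interpolation=cv2.INTER_CUBIC))
```

```text
(no output)
```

View pics/side0c.png

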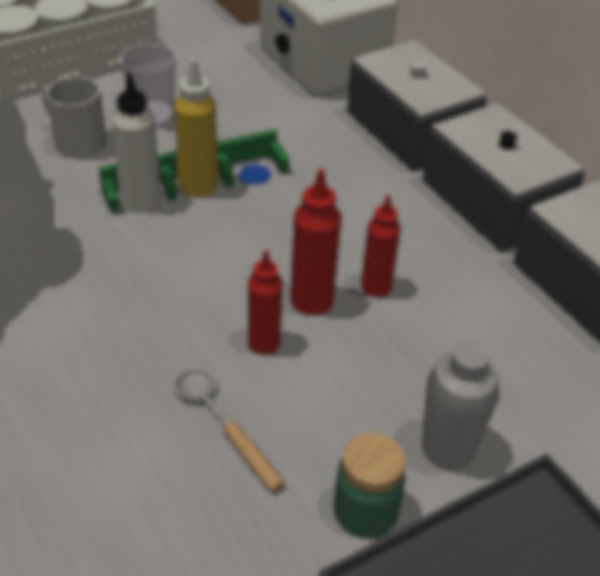

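View pics/top0c.png

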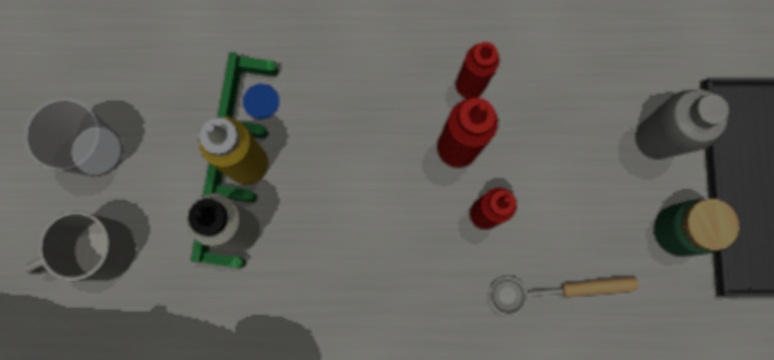

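View pics/top0.png

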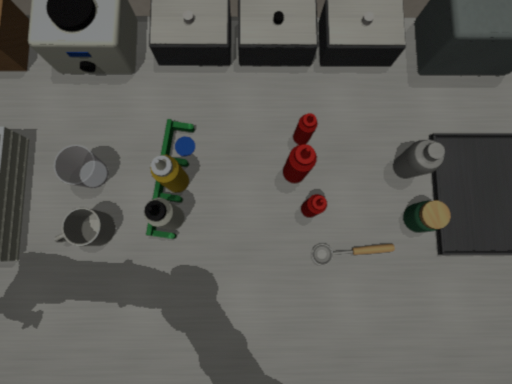

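The pictures show three red bottles. In the top view they are at (306,128), (299,164) and (315,206); in the side view at about (307,194), (282,191) and (260,216). The middle one, top (299,164) / side (282,191), is clearly the largest. The blue dot is at top (185,147), in the far bay. Next I measure these.

Run:
```python
from h import *
from scipy import ndimage
from scipy.optimize import least_squares
def circ(P,r):
    f=least_squares(lambda c:np.hypot(P[:,0]-c[0],P[:,1]-c[1])-r,P.mean(0)[:2]+np.array([0,0]),loss='soft_l1',f_scale=.003);return f.x,np.abs(f.fun).mean()
for n in('top','side'):
    p=capture(n);C=cloud(p);f=p['frame'];hsv=cv2.cvtColor(f,cv2.COLOR_RGB2HSV);H,S,V=cv2.split(hsv)
    ok=p['z_map']>0
    red=((H<8)|(H>172))&(S>150)&(V>50)
    L,k=ndimage.label(red)
    for i in range(1,k+1):
        m=(L==i)&ok
        if m.sum()<60:continue
        P=C[m];v,u=np.nonzero(m)
        print(n,'red',m.sum(),(u.mean().round(),v.mean().round()),'ztop',P[:,2].max().round(3),'zmin',P[:,2].min().round(3),'med',np.median(P,0).round(3))
        for r in(.03,.02):
            Q=P[(P[:,2]>.02)&(P[:,2]<(.145 if P[:,2].max()>.17 else .08))]
            # start behind surface
            if len(Q)>10:
                cam=np.linalg.inv(p['view'])[:3,3];d=(Q.mean(0)-cam)[:2];d/=np.linalg.norm(d)
                g=least_squares(lambda c:np.hypot(Q[:,0]-c[0],Q[:,1]-c[1])-r,Q.mean(0)[:2]+d*r,loss='soft_l1',f_scale=.003)
                print('   fit r',r,g.x.round(4),np.abs(g.fun).mean().round(4),len(Q))
    bl=(H>100)&(H<130)&(S>150);L,k=ndimage.label(bl)
    for i in range(1,k+1):
        m=(L==i)&ok
        if m.sum()<60:continue
        v,u=np.nonzero(m);P=C[m];
        print(n,'blue',m.sum(),u.mean(),v.mean(),'mean',P.mean(0).round(4),'rng',np.ptp(P,0).round(3),'ray',ray(p,u.mean(),v.mean()).round(4), 'midrange',((P.max(0)+P.min(0))/2).round(4))
    g=(H>45)&(H<80)&(S>120)&ok&(C[...,1]>0.05)
    P=C[g&(C[...,2]>.036)];print(n,'stop pts',len(P))
    if len(P)>20:
        a,b=P[:,0],P[:,1];vx=cv2.fitLine(P[:,:2].astype(np.float32),cv2.DIST_HUBER,0,.01,.01).ravel();print('line',vx.round(4),'angle',np.degrees(np.arctan2(vx[1],vx[0])),P.min(0).round(3),P.max(0).round(3))
    Q=C[g&(C[...,2]>.024)&(C[...,2]<.035)];print('div',Q.min(0).round(3),Q.max(0).round(3))
    # parked, others
    for l in('yellow_bottle','white_bottle'):
        x0,y0,x1,y1=map(int,spot_in(p,l)[0]['rect']);Q=C[y0:y1,x0:x1].reshape(-1,3);hh=hsv[y0:y1,x0:x1].reshape(-1,3)
        k=(Q[:,2]>.06)&(Q[:,2]<.145)&np.isfinite(Q).all(1);Q=Q[k]
        cam=np.linalg.inv(p['view'])[:3,3];d=(np.median(Q,0)-cam)[:2];d/=np.linalg.norm(d)
        gg=least_squares(lambda c:np.hypot(Q[:,0]-c[0],Q[:,1]-c[1])-.03,np.median(Q,0)[:2]+d*.03,loss='soft_l1',f_scale=.003);print(l,gg.x.round(4),np.abs(gg.fun).mean().round(4),len(Q))
```

```text
top red 1303 (np.float64(301.0), np.float64(150.0)) ztop 0.221 zmin -0.0 med [ 0.625 -0.136  0.135]
   fit r 0.03 [ 0.6693 -0.1382] 0.0203 667
   fit r 0.02 [ 0.679 -0.141] 0.0279 667
top red 371 (np.float64(314.0), np.float64(205.0)) ztop 0.163 zmin 0.014 med [ 0.527 -0.162  0.116]
   fit r 0.03 [ 0.5387 -0.1766] 0.0003 50
   fit r 0.02 [ 0.5313 -0.1691] 0.0002 50
top blue 81 78.11111111111111 53.48148148148148 mean [0.8785 0.369  0.1134] rng [0.004 0.046 0.016] ray [0.9396 0.4222 0.    ] midrange [0.8792 0.3692 0.1139]
top blue 276 184.67391304347825 145.89492753623188 mean [6.919e-01 1.397e-01 1.000e-04] rng [0.047 0.046 0.011] ray [0.6919 0.1397 0.    ] midrange [6.920e-01 1.393e-01 6.000e-04]
top stop pts 314
line [ 0.9887 -0.1502  0.6848  0.1785] angle -8.637451 [0.47  0.165 0.036] [0.937 0.382 0.165]
div [0.463 0.115 0.024] [0.745 0.206 0.035]
yellow_bottle [0.6029 0.1562] 0.0003 240
white_bottle [0.5118 0.1659] 0.0002 196
side red 801 (np.float64(281.0), np.float64(194.0)) ztop 0.217 zmin 0.009 med [ 0.612 -0.156  0.116]
   fit r 0.03 [ 0.6264 -0.1352] 0.0012 480
   fit r 0.02 [ 0.6197 -0.1445] 0.002 480
side red 370 (np.float64(308.0), np.float64(194.0)) ztop 0.148 zmin 0.005 med [ 0.705 -0.169  0.084]
   fit r 0.03 [ 0.7221 -0.1483] 0.0014 150
   fit r 0.02 [ 0.715  -0.1566] 0.0012 150
side red 405 (np.float64(260.0), np.float64(218.0)) ztop 0.149 zmin 0.007 med [ 0.523 -0.186  0.086]
   fit r 0.03 [ 0.5374 -0.163 ] 0.0012 159
   fit r 0.02 [ 0.5319 -0.1724] 0.0009 159
side stop pts 63
line [ 0.9887 -0.1498  0.6455  0.1794] angle -8.616562 [0.473 0.162 0.036] [0.738 0.208 0.047]
div [0.462 0.12  0.024] [0.74  0.207 0.035]
yellow_bottle [0.6031 0.1571] 0.0235 405
white_bottle [0.5125 0.1661] 0.0176 395
```

```bash
cat >> h.py <<'E'
from scipy.optimize import least_squares
def cyl(p,c0,r,h0,h1,w=.05,cond=None):
    """fit vertical cylinder centre near c0 to depth points"""
    C=cloud(p);Q=C[(p['z_map']>0)&(C[...,2]>h0)&(C[...,2]<h1)&(np.hypot(C[...,0]-c0[0],C[...,1]-c0[1])<w)]
    if len(Q)<15:return None
    g=least_squares(lambda c:np.hypot(Q[:,0]-c[0],Q[:,1]-c[1])-r,c0,loss='soft_l1',f_scale=.003)
    return g.x,np.abs(g.fun).mean(),len(Q),Q[:,2].max()
E
python3 - <<'E'
from h import *
for n in('top','side'):
    p=capture(n)
    for nm,c,r,h0,h1 in(('big',(.626,-.136),.03,.03,.148),('s1',(.715,-.157),.02,.02,.10),('s2',(.532,-.172),.02,.02,.10),('y',(.603,.157),.03,.06,.148),('w',(.512,.166),.03,.06,.148)):
        print(n,nm,cyl(p,c,r,h0,h1,.045))
    C=cloud(p)
    for l in('shaker','tin','spoon','cup','pitcher'):
        for q in spot_in(p,l)[:1]:
            x0,y0,x1,y1=map(int,q['rect']);P=C[y0:y1,x0:x1].reshape(-1,3);P=P[P[:,2]>(.004 if l=='spoon' else .03)];print(l,P.min(0).round(3),P.max(0).round(3))
    P=C[(C[...,2]>.036)&(C[...,2]<.05)&(C[...,0]>.64)&(C[...,0]<.8)&(C[...,1]>.12)&(C[...,1]<.22)]
    print('stop front edge pts',len(P),P.min(0),P.max(0))
    m=np.array([.692,.1397]);e=np.array([.150,.989]);f=np.array([.989,-.15])
    d=(P[:,:2]-m)@e;print('stop along e', np.percentile(d,[2,50,98]).round(4))
    Q=C[(C[...,2]>.02)&(C[...,2]<.034)].reshape(-1,3);s=(Q[:,:2]-m)@e;t=(Q[:,:2]-m)@f
    for lo,hi in((-.07,-.03),(.03,.07)):
        k=(s>-.03)&(s<.02)&(t>lo)&(t<hi)&(Q[:,2]>.027);print('div t',k.sum(),np.percentile(t[k],[2,50,98]).round(4),'smin',s[k].min() if k.any() else 0)
E
```

```text
top big (array([ 0.62613039, -0.13539807]), np.float64(0.00024732149442387364), 295, np.float64(0.14789076303156878))
top s1 (array([ 0.71390674, -0.15408378]), np.float64(0.0005046402850491694), 191, np.float64(0.09964368941347357))
top s2 (array([ 0.53148191, -0.16871115]), np.float64(0.000342607056126349), 110, np.float64(0.09992474392424633))
top y (array([0.60298233, 0.15612698]), np.float64(0.0002614896280201821), 259, np.float64(0.14778920424458375))
top w (array([0.51175793, 0.16590335]), np.float64(0.0002209074112800733), 212, np.float64(0.14795499550087698))
shaker [ 0.438 -0.444  0.03 ] [ 0.675 -0.015  0.932]
tin [ 0.438 -0.464  0.03 ] [ 0.544 -0.015  0.932]
spoon [ 0.397 -0.369  0.004] [ 0.453 -0.015  0.932]
cup [ 0.438 -0.015  0.03 ] [0.664 0.407 0.932]
pitcher [ 0.438 -0.015  0.03 ] [0.525 0.41  0.932]
stop front edge pts 205 [0.65749325 0.16474066 0.03612621] [0.74814114 0.18902679 0.04723211]
stop along e [0.0326 0.0379 0.0444]
div t 60 [-0.0525 -0.0454 -0.0388] smin -0.019051773984021796
div t 80 [0.0373 0.0442 0.0509] smin -0.01812401828580331
side big (array([ 0.62
[... 360 characters left out ...]
5585152]), np.float64(0.0014412132011932509), 351, np.float64(0.14795500576463072))
side w (array([0.51209718, 0.16540068]), np.float64(0.0014430356658247134), 364, np.float64(0.14775141555739613))
shaker [ 0.121 -0.87   0.03 ] [ 0.669 -0.38   0.908]
tin [ 0.121 -0.87   0.03 ] [ 0.541 -0.405  0.908]
spoon [ 0.121 -0.87   0.004] [ 0.502 -0.148  0.908]
cup [ 0.121 -0.87   0.03 ] [0.671 0.54  0.908]
pitcher [ 0.121 -0.87   0.03 ] [0.527 0.409 0.908]
stop front edge pts 88 [0.65271235 0.16104034 0.03602738] [0.74723199 0.18990565 0.04763301]
stop along e [0.0274 0.0348 0.0448]
div t 29 [-0.0586 -0.0473 -0.039 ] smin -0.019451929191601998
div t 23 [0.0383 0.044  0.05  ] smin -0.020825412824325387
```

Request:
{"fn": "jog_arm", "kwargs": {
  "deltas": [
    {"translation":[0,0,-35],"yaw":-0.085,"fingers":85},
    {"translation":[0,0,-30],"yaw":0,"fingers":85},
    {"translation":[-24,-28,0],"yaw":0,"fingers":85},
    {"translation":[-24,-28,0],"yaw":0,"fingers":85},
    {"translation":[-24,-28,0],"yaw":0,"fingers":85},
    {"translation":[-24,-28,0],"yaw":0,"fingers":85},
    {"translation":[-24,-28,0],"yaw":0,"fingers":85},
    {"translation":[-24,-28,0],"yaw":0,"fingers":85}
  ]
}}

```text
time_s: 2.67
ee_pos: [0.3061, 0.3897, 0.3112]
orientation: [-0.002, 0.121, 0.993, 0.002]
force: [0.8, 0.2, 0.4]
finger_gap: 0.997
```

Request:
{"fn": "jog_arm", "kwargs": {
  "deltas": [
    {"translation":[-24,-30,0],"yaw":0,"fingers":85},
    {"translation":[-24,-30,0],"yaw":0,"fingers":85},
    {"translation":[-24,-30,0],"yaw":0,"fingers":85},
    {"translation":[-24,-30,0],"yaw":0,"fingers":85},
    {"translation":[-24,-30,0],"yaw":0,"fingers":85},
    {"translation":[-24,-30,0],"yaw":0,"fingers":85},
    {"translation":[-24,-30,0],"yaw":0,"fingers":85},
    {"translation":[-24,-30,0],"yaw":0,"fingers":85},
    {"translation":[-24,-30,0],"yaw":0,"fingers":85},
    {"translation":[-24,-30,0],"yaw":0,"fingers":85},
    {"translation":[-24,-30,0],"yaw":0,"fingers":85},
    {"translation":[-24,-30,0],"yaw":0,"fingers":85},
    {"translation":[-24,-30,0],"yaw":0,"fingers":85},
    {"translation":[-24,-30,0],"yaw":0,"fingers":85},
    {"translation":[-24,-30,0],"yaw":0,"fingers":85}
  ]
}}

```text
time_s: 3.92
ee_pos: [0.5547, -0.1611, 0.313]
orientation: [0.004, 0.119, 0.993, 0.004]
force: [0.5, 0.2, 0.1]
finger_gap: 0.999
```

Request:
{"fn": "jog_arm", "kwargs": {
  "deltas": [
    {"translation":[-20,-24,0],"yaw":0.03,"fingers":85},
    {"translation":[-20,-24,0],"yaw":0,"fingers":85},
    {"translation":[-18,-20,0],"yaw":0,"fingers":85},
    {"translation":[0,0,0],"yaw":0,"fingers":85},
    {"translation":[0,0,0],"yaw":0,"fingers":85}
  ]
}}

```text
time_s: 4.33
ee_pos: [0.5949, -0.2567, 0.3107]
orientation: [0.003, 0.14, 0.99, 0.002]
force: [0.1, 0.2, 0.0]
finger_gap: 0.995
```

```bash
cat >> h.py <<'E'
def rep(c,deg=None):
    """bottle centre c in tool axes (mm)"""
    s=state();w,x,y,z=s['orientation'];from scipy.spatial.transform import Rotation as R
    M=R.from_quat([x,y,z,w]).as_matrix();t=s['ee_pos']
    print('t',round(s['time_s'],2),'tcp',t.round(4),'F',s['force'].round(1),'yang',np.degrees(np.arctan2(M[1,1],M[0,1])).round(2),'tilt',M[:2,2].round(4))
    for nm,q in c.items(): print('  ',nm,((np.r_[q,0]-np.r_[t[:2],0])@M*1000).round(1)[:2])
E
python3 - <<'E'
from h import *
p=capture('side');save(p,'side1.png')
rep(dict(big=(.6263,-.1354),s1=(.7145,-.1555),s2=(.532,-.171),pre=(.678,.0515)))
cv2.imwrite('pics/side1c.png',cv2.resize(cv2.imread('pics/side1.png')[40:340,150:450],None,fx=2,fy=2))
# gripper lowest points
C=cloud(p);t=state()['ee_pos'];m=(p['z_map']>0)&(np.hypot(C[...,0]-t[0],C[...,1]-t[1])<.08)&(C[...,2]>.24)
print('finger z min rel tcp',np.sort(C[m][:,2])[:10]-t[2])
E
```

```text
t 4.38 tcp [ 0.5946 -0.257   0.3106] F [ 0.2 -0.8 -0.9] yang 73.88 tilt [0.0064 0.0024]
   big [  3.3 125.6]
   s1 [-87.  130.8]
   s2 [84.  65.2]
   pre [  5.5 319.5]
finger z min rel tcp [-0.00173409 -0.00161583 -0.00034811  0.00053112  0.00066862  0.00103516
  0.00162008  0.00198596  0.0020218   0.00203419]
```

View pics/side1c.png

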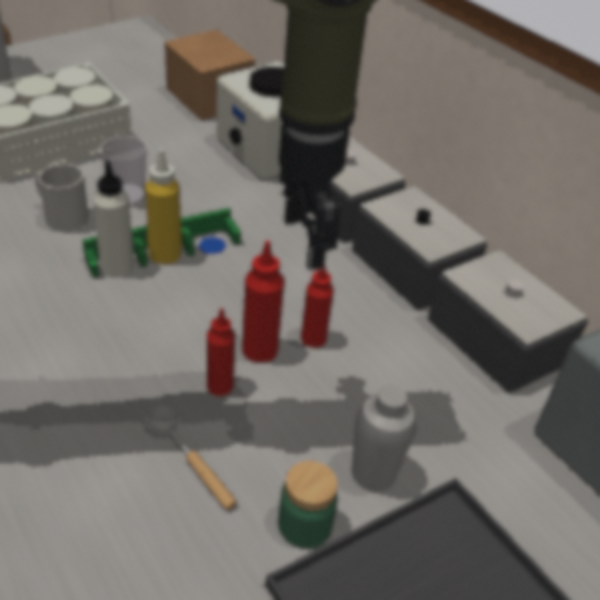

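Run:
```python
from h import *
from scipy.spatial.transform import Rotation as R
s=state();w,x,y,z=s['orientation'];M=R.from_quat([x,y,z,w]).as_matrix();t=s['ee_pos']
im=[]
for n in('side','top'):
    p=capture(n);C=cloud(p);Q=((C-t)@M)
    m=(p['z_map']>0)&(np.abs(Q[...,0])<.06)&(np.abs(Q[...,1])<.1)&(Q[...,2]<.03)&(Q[...,2]>-.2)
    P=Q[m]*1000;print(n,len(P))
    for a in range(-150,15,10):
        k=(P[:,2]>=a)&(P[:,2]<a+10)
        if k.any():
            q=P[k];print(a,k.sum(),'x',q[:,0].min().round(),q[:,0].max().round(),'y',q[:,1].min().round(),q[:,1].max().round())
    v,u=np.nonzero(m);print(u.min(),u.max(),v.min(),v.max())
    c=p['frame'][v.min():v.max()+12,u.min()-12:u.max()+12];c=cv2.convertScaleAbs(c,alpha=2.5);cv2.imwrite(f'pics/g_{n}.png',cv2.cvtColor(cv2.resize(c,None,fx=6,fy=6,interpolation=cv2.INTER_CUBIC),cv2.COLOR_RGB2BGR)[:600,:800])
```

```text
side 2108
-150 133 x -35.0 38.0 y -41.0 4.0
-140 142 x -33.0 38.0 y -40.0 11.0
-130 127 x -31.0 37.0 y -40.0 5.0
-120 78 x -32.0 37.0 y -40.0 5.0
-110 94 x -12.0 13.0 y -70.0 -20.0
-100 121 x -20.0 20.0 y -72.0 8.0
-90 114 x -20.0 20.0 y -73.0 16.0
-80 101 x -12.0 19.0 y -74.0 28.0
-70 77 x -10.0 17.0 y -75.0 67.0
-60 109 x -12.0 17.0 y -77.0 67.0
-50 43 x -12.0 14.0 y -76.0 71.0
-40 36 x -6.0 12.0 y -58.0 48.0
-30 59 x -7.0 11.0 y -58.0 48.0
-20 57 x -7.0 11.0 y -59.0 45.0
-10 46 x -11.0 11.0 y -58.0 44.0
0 4 x -7.0 4.0 y -50.0 42.0
289 328 87 175
top 3359
-150 229 x -13.0 38.0 y -21.0 39.0
-140 196 x -20.0 39.0 y -20.0 39.0
-130 186 x -13.0 38.0 y -22.0 39.0
-120 73 x -11.0 38.0 y -15.0 39.0
-110 270 x -11.0 14.0 y -65.0 70.0
-100 227 x -12.0 20.0 y -66.0 70.0
-90 178 x -11.0 20.0 y -69.0 71.0
-80 140 x -11.0 20.0 y -70.0 73.0
-70 199 x -11.0 18.0 y -71.0 74.0
-60 194 x -12.0 18.0 y -73.0 75.0
-50 103 x -11.0 15.0 y -73.0 75.0
-40 25 x 7.0 12.0 y -48.0 58.0
-30 38 x 3.0 12.0 y -48.0 57.0
-20 46 x 1.0 12.0 y -55.0 57.0
-10 38 x -1.0 12.0 y -55.0 56.0
0 3 x -2.0 5.0 y -42.0 -42.0
354 463 85 166
```

View pics/g_side.png

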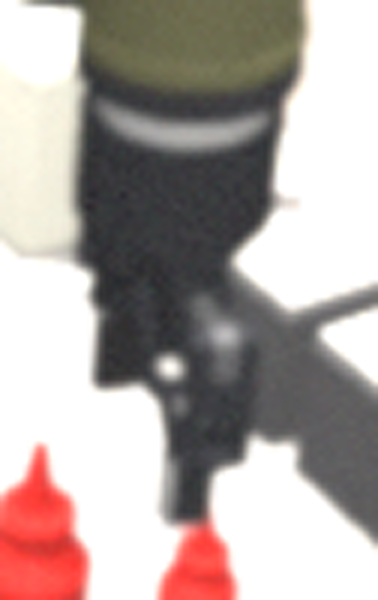

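View pics/g_top.png

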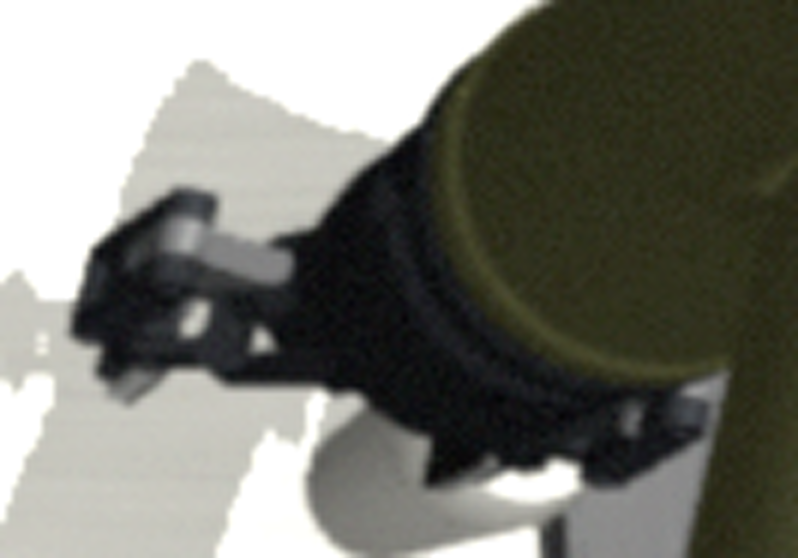

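Run:
```python
from h import *
s=state();print(s['joint_pos'].round(3),s['ee_pos'].round(3),np.degrees(np.arctan2(s['ee_pos'][1],s['ee_pos'][0])))
for n in('top','side'):
    p=capture(n);C=cloud(p)
    m=(p['z_map']>0)
    print(n,'extent',[C[m][:,i].min().round(2) for i in(0,1)],[C[m][:,i].max().round(2) for i in(0,1)])
    # height map
    for x0 in np.arange(-.1,1.0,.1):
        row=[]
        for y0 in np.arange(.9,-.6,-.1):
            k=m&(C[...,0]>=x0)&(C[...,0]<x0+.1)&(C[...,1]<=y0)&(C[...,1]>y0-.1)
            row.append('%3d'%(C[k][:,2].max()*100) if k.sum()>5 else ' . ')
        print('%.1f'%x0,' '.join(row))
```

```text
[ 0.287  0.5    0.146  1.33  -0.078  1.312  1.726] [ 0.595 -0.255  0.311] -23.190850281129784
top extent [np.float64(0.13), np.float64(-0.64)] [np.float64(1.27), np.float64(0.77)]
-0.1  .   .   .   .   .   .   .   .   .   .   .   .   .   .   . 
0.0  .   .   .   .   .   .   .   .   .   .   .   .   .   .   . 
0.1  .   .   .    0   0   0   0   0   0   0   0   0   0  .   . 
0.2  .   .   .    0   0   0   0   0   0   0   0   0   0   0  . 
0.3  .   .   .    0   0   0   0   0   0  73  76   1   0   0  . 
0.4  .   .   .    8   8  10   4  18   0   0  75   2   2  10  . 
0.5  .   .   .    9  10  11   4  22   0   0  71  68  41  11   1
0.6  .   .   .   10  11  11   0  22   0   0  41  68  13  14   0
0.7  .   .    0  10   0   0   0   4   0   0  16   0   0   0  . 
0.8  .   .    2  11  15  15  15   0   0   0   0   0   0  19  19
0.9  .   .   .   12  17  17  15  12  11  12  12  12  12  19  19
side extent [np.float64(-0.2), np.float64(-0.85)] [np.float64(1.28), np.float64(2.25)]
-0.1  32   0   0   0  .   .   .   .   29  37   2   0   0  .   . 
0.0  47  23  .   .   .    0   0   0  44  54   2   0   0   0  . 
0.1  46   0   0   0   0   0   0   0   1  69  70   0   0   0  . 
0.2  11   0   0   0   0   0   0   0   0  68  70   0   0   0   0
0.3  29   0   0   0   0   0   0   0   0   0  69  70   0   0   0
0.4  41  21  11  10   7  10  10  18   0   0  67  69   2  10   2
0.5  41  10  11  11  10  11   4  22   0   0  37  69  69  11   1
0.6  .   10  11  11  11  11   0  22   0   0  37  61  69  16   1
0.7   0  10  10  10   0   0   0   4   0   0  16   0   0   2   2
0.8   0  12  12  12  15  15  15   0   0   0   0   0   0  19  19
0.9   0  12  12  12  17  17  15  12  10  12  12  12  12  19  19
```

View pics/side0.png

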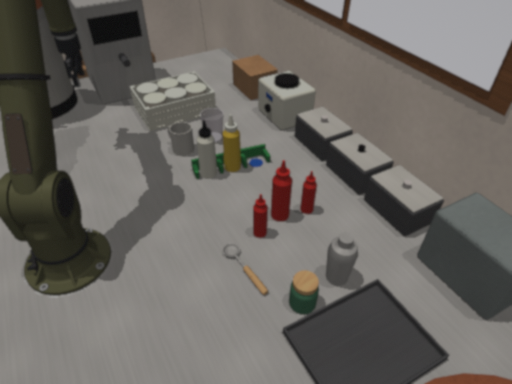

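The finger knuckles stick out 18 mm beyond the pads at about 45 mm up, and the palm is wider than the pads. With the tool exactly vertical, the tall bottle would therefore be hit too high. I need the tool to lean so that the tips lead. Jogs keep the measured orientation, so a lean picked up at a wrist limit, high up and clear of everything, should stay. First I raise the arm and turn the tool's x into the push direction.

Request:
{"fn": "jog_arm", "kwargs": {
  "deltas": [
    {"translation":[0,0,-18],"yaw":0.12,"fingers":85},
    {"translation":[0,0,-18],"yaw":0.12,"fingers":85},
    {"translation":[0,0,-18],"yaw":0.12,"fingers":85},
    {"translation":[0,0,-18],"yaw":0.12,"fingers":0},
    {"translation":[0,0,-18],"yaw":0.12,"fingers":0},
    {"translation":[0,0,-18],"yaw":0.12,"fingers":0},
    {"translation":[0,0,-18],"yaw":0.12,"fingers":0},
    {"translation":[0,0,-18],"yaw":0.12,"fingers":0},
    {"translation":[0,0,-18],"yaw":0.12,"fingers":0},
    {"translation":[0,0,-18],"yaw":0.12,"fingers":0},
    {"translation":[0,0,-18],"yaw":0.12,"fingers":0},
    {"translation":[0,0,-18],"yaw":0.12,"fingers":0},
    {"translation":[0,0,-18],"yaw":0.12,"fingers":0}
  ]
}}

```text
time_s: 5.67
ee_pos: [0.588, -0.2399, 0.5475]
orientation: [-0.001, 0.792, 0.61, 0.005]
force: [-0.3, -1.7, -1.1]
finger_gap: -0.0
```

```bash
cat >> h.py <<'E'
from scipy.spatial.transform import Rotation as Rn
def tool():
    s=state();w,x,y,z=s['orientation'];M=Rn.from_quat([x,y,z,w]).as_matrix();return s,M
def info():
    s,M=tool()
    print('t',round(s['time_s'],2),'tcp',s['ee_pos'].round(4),'q',s['joint_pos'].round(3),'F',s['force'].round(1),'gap',round(s['finger_gap'],3))
    print('x',M[:,0].round(3),'y',M[:,1].round(3),'z',M[:,2].round(3),'xang',np.degrees(np.arctan2(M[1,0],M[0,0])).round(1),'tilt',np.degrees(np.arccos(-M[2,2])).round(2),'tiltdir',np.degrees(np.arctan2(M[1,2],M[0,2])).round(0))
def go(t):
    s,M=tool();d=(np.array(t)-s['ee_pos']);print('to',t,'tool mm',(d@M*1000).round(1))
E
python3 -c "
from h import *
info();go((.45,.2,.55));go((.1,.5,.6))"
```

```text
t 5.67 tcp [ 0.588  -0.2399  0.5475] q [ 0.234  0.516  0.323  0.687 -0.181  1.952  0.19 ] F [-0.3 -1.7 -1.1] gap -0.0
x [0.255 0.967 0.01 ] y [ 0.967 -0.255  0.005] z [ 0.007  0.008 -1.   ] xang 75.2 tilt 0.62 tiltdir 48.0
to (0.45, 0.2, 0.55) tool mm [ 3.901e+02 -2.458e+02  1.000e-01]
to (0.1, 0.5, 0.6) tool mm [ 591.3 -660.5  -50. ]
```

Request:
{"fn": "jog_arm", "kwargs": {
  "deltas": [
    {"translation":[32,-20,5],"yaw":0,"fingers":0},
    {"translation":[32,-20,5],"yaw":0,"fingers":0},
    {"translation":[32,-20,5],"yaw":0,"fingers":0},
    {"translation":[32,-20,5],"yaw":0,"fingers":0},
    {"translation":[32,-20,5],"yaw":0,"fingers":0},
    {"translation":[32,-20,5],"yaw":0,"fingers":0},
    {"translation":[32,-20,5],"yaw":0,"fingers":0},
    {"translation":[32,-20,5],"yaw":0,"fingers":0},
    {"translation":[32,-20,5],"yaw":0,"fingers":0},
    {"translation":[32,-20,5],"yaw":0,"fingers":0},
    {"translation":[26,-27,0],"yaw":0,"fingers":0},
    {"translation":[20,-32,0],"yaw":0,"fingers":0},
    {"translation":[15,-35,0],"yaw":0,"fingers":0},
    {"translation":[15,-35,0],"yaw":0,"fingers":0},
    {"translation":[15,-35,0],"yaw":0,"fingers":0},
    {"translation":[15,-35,0],"yaw":0,"fingers":0},
    {"translation":[15,-35,0],"yaw":0,"fingers":0},
    {"translation":[15,-35,0],"yaw":0,"fingers":0}
  ]
}}

```text
time_s: 7.17
ee_pos: [0.2227, 0.3443, 0.5002]
orientation: [-0.0, 0.789, 0.615, 0.014]
force: [0.8, 1.1, 0.2]
finger_gap: -0.002
```

```bash
python3 -c "
from h import *
info();go((.1,.48,.55));go((.1,.5,.6))"
```

```text
t 7.17 tcp [0.2227 0.3443 0.5002] q [-0.936  0.034 -0.136  1.475  0.015  1.607 -1.318] F [0.8 1.1 0.2] gap -0.002
x [0.244 0.969 0.022] y [ 0.969 -0.245  0.017] z [ 0.022  0.018 -1.   ] xang 75.9 tilt 1.6 tiltdir 39.0
to (0.1, 0.48, 0.55) tool mm [ 102.7 -151.3  -50. ]
to (0.1, 0.5, 0.6) tool mm [ 123.2 -155.3  -99.7]
```

Request:
{"fn": "jog_arm", "kwargs": {
  "deltas": [
    {"translation":[15,-29,-10],"yaw":0,"fingers":0},
    {"translation":[15,-29,-10],"yaw":0,"fingers":0},
    {"translation":[15,-29,-10],"yaw":0,"fingers":0},
    {"translation":[15,-29,-10],"yaw":0,"fingers":0},
    {"translation":[15,-29,-10],"yaw":0,"fingers":0},
    {"translation":[10,0,-30],"yaw":0,"fingers":0},
    {"translation":[10,0,-30],"yaw":0,"fingers":0},
    {"translation":[10,0,-30],"yaw":0,"fingers":0},
    {"translation":[10,0,-30],"yaw":0,"fingers":0}
  ]
}}

```text
time_s: 7.92
ee_pos: [0.076, 0.4778, 0.6191]
orientation: [-0.006, 0.779, 0.627, 0.015]
force: [1.5, 1.2, -1.0]
finger_gap: -0.001
```

```bash
python3 -c "
from h import *
info()"
```

```text
t 7.92 tcp [0.076  0.4778 0.6191] q [-1.497  0.216  0.038  0.936  0.004  1.959 -1.673] F [ 1.5  1.2 -1. ] gap -0.001
x [0.212 0.977 0.032] y [ 0.977 -0.213  0.009] z [ 0.016  0.029 -0.999] xang 77.7 tilt 1.89 tiltdir 62.0
```

Request:
{"fn": "jog_arm", "kwargs": {
  "deltas": [
    {"translation":[15,0,-30],"yaw":0,"fingers":0},
    {"translation":[15,0,-30],"yaw":0,"fingers":0},
    {"translation":[15,0,-30],"yaw":0,"fingers":0}
  ]
}}

```text
time_s: 8.17
ee_pos: [0.079, 0.4999, 0.6458]
orientation: [-0.031, 0.776, 0.628, 0.043]
force: [0.1, 0.2, 1.0]
finger_gap: 0.002
```

```bash
python3 -c "
from h import *
info()"
```

```text
t 8.17 tcp [0.079  0.4999 0.6458] q [-1.628  0.239  0.256  0.841 -0.056  1.963 -1.616] F [0.1 0.2 1. ] gap 0.002
x [0.207 0.973 0.105] y [ 0.978 -0.209  0.006] z [ 0.028  0.102 -0.994] xang 78.0 tilt 6.06 tiltdir 75.0
```

Request:
{"fn": "jog_arm", "kwargs": {
  "deltas": [
    {"translation":[15,0,-25],"yaw":0,"fingers":0},
    {"translation":[15,0,-25],"yaw":0,"fingers":0},
    {"translation":[15,0,-25],"yaw":0,"fingers":0},
    {"translation":[15,0,-25],"yaw":0,"fingers":0},
    {"translation":[15,0,-25],"yaw":0,"fingers":0}
  ]
}}

```text
time_s: 8.58
ee_pos: [0.08, 0.5285, 0.689]
orientation: [-0.072, 0.768, 0.63, 0.087]
force: [0.2, 0.3, 0.7]
finger_gap: -0.0
```

```bash
python3 -c "
from h import *
info()"
```

```text
t 8.58 tcp [0.08   0.5285 0.689 ] q [-1.606  0.259  0.236  0.698 -0.063  1.963 -1.613] F [0.2 0.3 0.7] gap -0.0
x [0.191 0.956 0.225] y [ 0.981 -0.195 -0.001] z [ 0.043  0.22  -0.974] xang 78.7 tilt 12.98 tiltdir 79.0
```

Request:
{"fn": "jog_arm", "kwargs": {
  "deltas": [
    {"translation":[15,0,-25],"yaw":0,"fingers":0},
    {"translation":[15,0,-25],"yaw":0,"fingers":0},
    {"translation":[15,0,-25],"yaw":0,"fingers":0},
    {"translation":[15,0,-25],"yaw":0,"fingers":0},
    {"translation":[15,0,-25],"yaw":0,"fingers":0},
    {"translation":[15,0,-25],"yaw":0,"fingers":0}
  ]
}}

```text
time_s: 9.08
ee_pos: [0.0813, 0.54, 0.7477]
orientation: [-0.122, 0.757, 0.626, 0.14]
force: [0.7, 0.1, 1.4]
finger_gap: 0.001
```

```bash
python3 -c "
from h import *
info();go((.09,.45,.55));go((.45,.2,.5))"
```

```text
t 9.08 tcp [0.0813 0.54   0.7477] q [-1.597  0.257  0.239  0.552 -0.077  1.963 -1.608] F [0.7 0.1 1.4] gap 0.001
x [0.176 0.914 0.365] y [ 0.983 -0.186 -0.009] z [ 0.06   0.36  -0.931] xang 79.1 tilt 21.43 tiltdir 81.0
to (0.09, 0.45, 0.55) tool mm [-153.    27.   152.1]
to (0.45, 0.2, 0.5) tool mm [-336.3  427.7  130.1]
```

Request:
{"fn": "jog_arm", "kwargs": {
  "deltas": [
    {"translation":[-22,4,25],"yaw":0,"fingers":24},
    {"translation":[-22,4,25],"yaw":0,"fingers":24},
    {"translation":[-22,4,25],"yaw":0,"fingers":24},
    {"translation":[-22,4,25],"yaw":0,"fingers":24},
    {"translation":[-22,4,25],"yaw":0,"fingers":24},
    {"translation":[-15,30,5],"yaw":0,"fingers":24},
    {"translation":[-15,30,5],"yaw":0,"fingers":24},
    {"translation":[-15,30,5],"yaw":0,"fingers":24},
    {"translation":[-15,30,5],"yaw":0,"fingers":24},
    {"translation":[-15,30,5],"yaw":0,"fingers":24},
    {"translation":[-15,30,5],"yaw":0,"fingers":24},
    {"translation":[-15,30,5],"yaw":0,"fingers":24},
    {"translation":[-15,30,5],"yaw":0,"fingers":24},
    {"translation":[-15,30,5],"yaw":0,"fingers":24}
  ]
}}

```text
time_s: 10.25
ee_pos: [0.339, 0.3264, 0.5023]
orientation: [-0.138, 0.75, 0.628, 0.156]
force: [0.2, 1.7, 0.7]
finger_gap: 0.282
```

```bash
python3 -c "
from h import *
info();go((.45,.2,.5));go((.605,-.23,.4))"
```

```text
t 10.25 tcp [0.339  0.3264 0.5023] q [-1.393 -0.045  0.752  1.612 -0.275  1.269 -0.769] F [0.2 1.7 0.7] gap 0.282
x [0.162 0.899 0.407] y [ 0.985 -0.172 -0.011] z [ 0.06   0.403 -0.913] xang 79.8 tilt 24.06 tiltdir 82.0
to (0.45, 0.2, 0.5) tool mm [-96.5 131.1 -42.2]
to (0.605, -0.23, 0.4) tool mm [-498.6  359.1 -115. ]
```

Request:
{"fn": "jog_arm", "kwargs": {
  "deltas": [
    {"translation":[-31,22,-8],"yaw":0,"fingers":24},
    {"translation":[-31,22,-8],"yaw":0,"fingers":24},
    {"translation":[-31,22,-8],"yaw":0,"fingers":24},
    {"translation":[-31,22,-8],"yaw":0,"fingers":24},
    {"translation":[-31,22,-8],"yaw":0,"fingers":24},
    {"translation":[-31,22,-8],"yaw":0,"fingers":24},
    {"translation":[-31,22,-8],"yaw":0,"fingers":24},
    {"translation":[-31,22,-8],"yaw":0,"fingers":24},
    {"translation":[-31,22,-8],"yaw":0,"fingers":24},
    {"translation":[-31,22,-8],"yaw":0,"fingers":24},
    {"translation":[-31,22,-8],"yaw":0,"fingers":24},
    {"translation":[-31,22,-8],"yaw":0,"fingers":24},
    {"translation":[-31,22,-8],"yaw":0,"fingers":24},
    {"translation":[-31,22,-8],"yaw":0,"fingers":24}
  ]
}}

```text
time_s: 11.42
ee_pos: [0.5772, -0.1758, 0.4271]
orientation: [-0.136, 0.743, 0.633, 0.167]
force: [0.6, 0.8, 1.1]
finger_gap: 0.284
```

```bash
python3 -c "
from h import *
info();go((.606,-.225,.33));go((.606,-.225,.1))"
```

```text
t 11.42 tcp [ 0.5772 -0.1758  0.4271] q [ 0.011  0.603  0.999  1.18  -0.836  1.881  0.685] F [0.6 0.8 1.1] gap 0.284
x [0.142 0.896 0.421] y [ 0.987 -0.16   0.009] z [ 0.075  0.414 -0.907] xang 81.0 tilt 24.88 tiltdir 80.0
to (0.606, -0.225, 0.33) tool mm [-80.8  35.5  69.9]
to (0.606, -0.225, 0.1) tool mm [-177.5   33.5  278.6]
```

Request:
{"fn": "jog_arm", "kwargs": {
  "deltas": [
    {"translation":[-27,12,23],"yaw":0,"fingers":24},
    {"translation":[-27,12,23],"yaw":0,"fingers":24},
    {"translation":[-27,12,23],"yaw":0,"fingers":24},
    {"translation":[-14,0,30],"yaw":0,"fingers":24},
    {"translation":[-14,0,30],"yaw":0,"fingers":24}
  ]
}}

```text
time_s: 11.83
ee_pos: [0.6112, -0.2446, 0.2617]
orientation: [-0.127, 0.746, 0.632, 0.166]
force: [0.1, -0.2, -0.3]
finger_gap: 0.28
```

```bash
python3 -c "
from h import *
info();go((.606,-.225,.1))
p=capture('side');save(p,'side2.png')
cv2.imwrite('pics/side2c.png',cv2.resize(cv2.imread('pics/side2.png')[40:340,150:450],None,fx=2,fy=2))"
```

```text
t 11.83 tcp [ 0.6112 -0.2446  0.2617] q [ 0.112  0.787  0.941  1.315 -0.909  1.66   0.899] F [ 0.1 -0.2 -0.3] gap 0.28
x [0.145 0.901 0.409] y [ 0.986 -0.168  0.02 ] z [ 0.087  0.4   -0.912] xang 80.9 tilt 24.16 tiltdir 78.0
to (0.606, -0.225, 0.1) tool mm [-49.2 -11.7 154.9]
```

View pics/side2c.png

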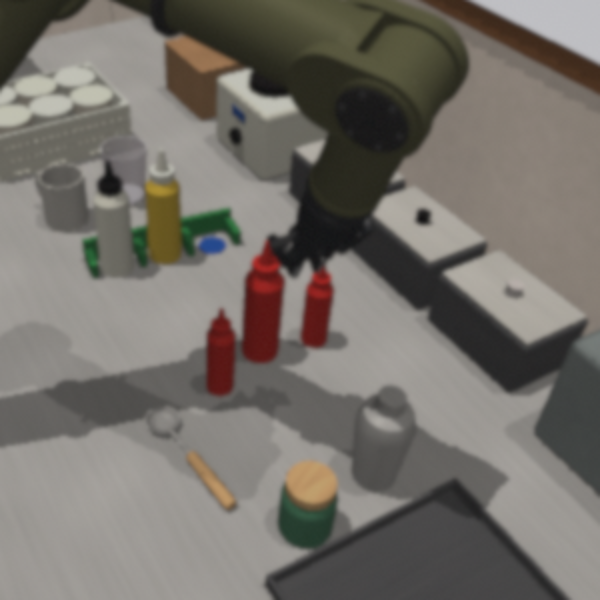

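Request:
{"fn": "jog_arm", "kwargs": {
  "deltas": [
    {"translation":[-12,-3,38],"yaw":0,"fingers":24},
    {"translation":[-12,-3,38],"yaw":0,"fingers":24},
    {"translation":[-13,-3,38],"yaw":0,"fingers":24},
    {"translation":[-13,-3,30],"yaw":0,"fingers":24},
    {"translation":[0,0,0],"yaw":0,"fingers":24}
  ]
}}

```text
time_s: 12.3
ee_pos: [0.6052, -0.2284, 0.1074]
orientation: [-0.13, 0.745, 0.633, 0.165]
force: [-0.5, 0.9, -0.7]
finger_gap: 0.275
```

```bash
cat >> h.py <<'E'
def shot(name,box,f=2,cams=('side',)):
    for n in cams:
        p=capture(n);x0,y0,x1,y1=box;im=cv2.cvtColor(p['frame'][y0:y1,x0:x1],cv2.COLOR_RGB2BGR)
        cv2.imwrite(f'pics/{name}_{n}.png',cv2.resize(im,None,fx=f,fy=f,interpolation=cv2.INTER_CUBIC))
    return p
E
python3 -c "
from h import *
info();go((.606,-.225,.023))
p=shot('d3',(200,100,400,300),3)
s,M=tool();C=cloud(p);m=(p['z_map']>0)&(np.hypot(C[...,0]-s['ee_pos'][0],C[...,1]-s['ee_pos'][1])<.06)&(C[...,2]>.03);Q=C[m];print(len(Q),np.sort(Q[:,2])[:8].round(4), ((Q-s['ee_pos'])@M)[:,2].max().round(4))
print(cyl(p,(.626,-.135),.03,.03,.148))"
```

```text
t 12.3 tcp [ 0.6052 -0.2284  0.1074] q [ 0.095  0.916  0.876  1.534 -1.009  1.423  1.082] F [-0.5  0.9 -0.7] gap 0.275
x [0.144 0.9   0.41 ] y [ 0.986 -0.165  0.016] z [ 0.082  0.402 -0.912] xang 80.9 tilt 24.24 tiltdir 78.0
to (0.606, -0.225, 0.023) tool mm [-31.4  -1.1  78.4]
222 [0.0925 0.0938 0.094  0.095  0.0967 0.097  0.0974 0.0975] 0.0157
(array([ 0.62656589, -0.13533744]), np.float64(0.001069735776700631), 348, np.float64(0.14792588453161137))
```

View pics/d3_side.png

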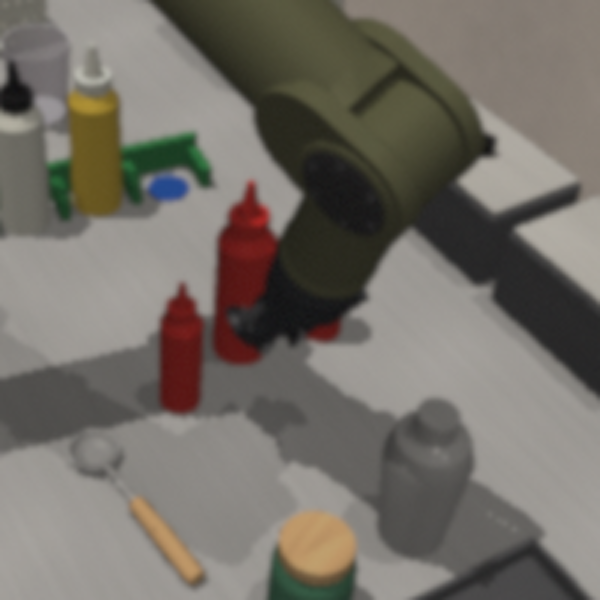

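Request:
{"fn": "jog_arm", "kwargs": {
  "deltas": [
    {"translation":[-11,2,27],"yaw":0,"fingers":24},
    {"translation":[-11,2,27],"yaw":0,"fingers":24},
    {"translation":[-8,1,15],"yaw":0,"fingers":24},
    {"translation":[0,0,0],"yaw":0,"fingers":24},
    {"translation":[0,0,0],"yaw":0,"fingers":24}
  ]
}}

```text
time_s: 12.77
ee_pos: [0.6209, -0.2341, 0.0484]
orientation: [-0.12, 0.743, 0.636, 0.169]
force: [0.1, -0.1, 1.6]
finger_gap: 0.284
```

```bash
cat >> h.py <<'E'
MARK=np.array([.6917,.1405]);E_=np.array([.150,.989]);F_=np.array([.989,-.15])
def bot(p,c):
    r=cyl(p,c,.03,.05,.148,.05)
    if r is None: print('no bottle');return None
    b=r[0];s,M=tool();d=np.r_[b-s['ee_pos'][:2],0]
    f=M[:2,0]/np.linalg.norm(M[:2,0]);l=M[:2,1]/np.linalg.norm(M[:2,1])
    print('bottle',b.round(4),'res',round(r[1],4),'n',r[2],'| ahead of tcp',(d[:2]@f*1000).round(1),'lateral(tool y)',(d[:2]@l*1000).round(1),'| to mark along',((MARK-b)@E_*1000).round(1),'across',((MARK-b)@F_*1000).round(1))
    return b
def mv(dx,dy,dz):
    s,M=tool();print('world',(dx,dy,dz),'-> tool',(np.array([dx,dy,dz])@M).round(1))
E
python3 -c "
from h import *
info();p=capture('side');bot(p,(.6265,-.1354));p=capture('top');bot(p,(.6265,-.1354))
mv(10*.267,10*.964,0)"
```

```text
t 12.77 tcp [ 0.6209 -0.2341  0.0484] q [ 0.113  0.992  0.837  1.542 -1.078  1.35   1.142] F [ 0.1 -0.1  1.6] gap 0.284
x [0.133 0.905 0.404] y [ 0.986 -0.161  0.037] z [ 0.099  0.394 -0.914] xang 81.7 tilt 23.96 tiltdir 76.0
bottle [ 0.6265 -0.1352] res 0.0011 n 472 | ahead of tcp 98.8 lateral(tool y) -10.5 | to mark along 282.4 across 23.1
no bottle
world (2.67, 9.64, 0) -> tool [9.1 1.1 4.1]
```

Request:
{"fn": "jog_arm", "kwargs": {
  "deltas": [
    {"translation":[-5,-6,11],"yaw":0,"fingers":24},
    {"translation":[-5,-6,10],"yaw":0,"fingers":24},
    {"translation":[0,0,0],"yaw":0,"fingers":24},
    {"translation":[0,0,0],"yaw":0,"fingers":24}
  ]
}}

```text
time_s: 13.2
ee_pos: [0.6097, -0.2345, 0.0276]
orientation: [-0.117, 0.743, 0.637, 0.17]
force: [0.4, -0.1, -0.8]
finger_gap: 0.282
```

```bash
python3 -c "
from h import *
info();p=shot('d4',(200,100,400,300),3);bot(p,(.6265,-.1354))
mv(2.67,9.64,0);mv(0,0,-10);go((.611,-.22,.026))"
```

```text
t 13.2 tcp [ 0.6097 -0.2345  0.0276] q [ 0.119  1.005  0.825  1.588 -1.1    1.31   1.194] F [ 0.4 -0.1 -0.8] gap 0.282
x [0.131 0.906 0.402] y [ 0.986 -0.161  0.043] z [ 0.104  0.391 -0.915] xang 81.8 tilt 23.86 tiltdir 75.0
bottle [ 0.6263 -0.1352] res 0.001 n 470 | ahead of tcp 100.6 lateral(tool y) 0.5 | to mark along 282.5 across 23.4
world (2.67, 9.64, 0) -> tool [9.1 1.1 4. ]
world (0, 0, -10) -> tool [-4.  -0.4  9.1]
to (0.611, -0.22, 0.026) tool mm [12.7 -0.9  7.1]
```

View pics/d4_side.png

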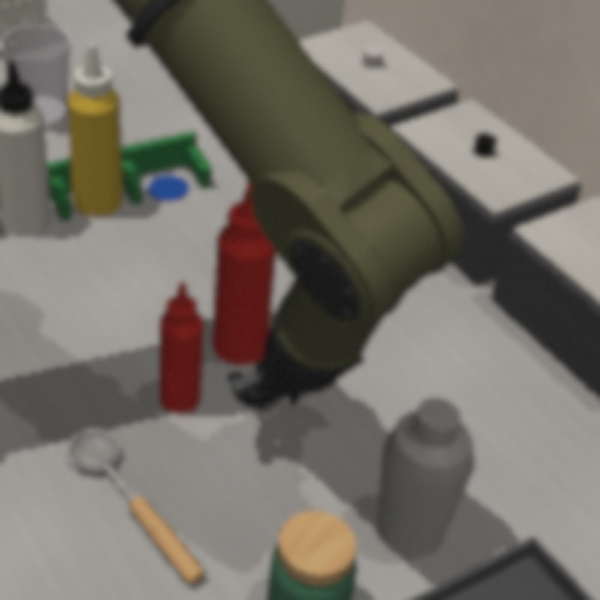

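```bash
python3 -c "
from h import *
p=capture('side');C=cloud(p);m=p['z_map']>0
for y0 in np.arange(-.42,.05,.03):
  o=[]
  for x0 in np.arange(.50,.74,.03):
    k=m&(C[...,0]>=x0)&(C[...,0]<x0+.03)&(C[...,1]>=y0)&(C[...,1]<y0+.03)&(C[...,2]>.225)
    o.append('%4d'%(C[k][:,2].min()*1000) if k.sum()>2 else '  . ')
  print(round(y0,2),' '.join(o))
"
```

```text
-0.42  319  293  287  316  336   .    .    . 
-0.39  306  246  226  238   .    .    .    . 
-0.36  302  225  226  385   .    .    .    . 
-0.33  320  226  415  414   .    .    .    . 
-0.3  377  226  432   .    .    .    .    . 
-0.27  453  465  458   .    .    .    .    . 
-0.24  487  479   .    .    .    .    .    . 
-0.21  515  495  478   .    .    .    .    . 
-0.18  535  526   .    .    .    .    .    . 
-0.15  548   .    .    .    .    .    .    . 
-0.12  564   .    .    .    .    .    .    . 
-0.09   .    .    .    .    .    .    .    . 
-0.06   .   552   .    .    .    .    .    . 
-0.03   .    .    .    .    .    .    .    . 
-0.0   .    .    .    .    .    .    .    . 
0.03   .    .    .    .    .    .    .    .
```

Request:
{"fn": "jog_arm", "kwargs": {
  "deltas": [
    {"translation":[10,0,4.5],"yaw":0,"fingers":24},
    {"translation":[10,0,4.5],"yaw":0,"fingers":24},
    {"translation":[9,0,4],"yaw":0,"fingers":24},
    {"translation":[8,0,3.5],"yaw":0,"fingers":24},
    {"translation":[0,0,0],"yaw":0,"fingers":24},
    {"translation":[0,0,0],"yaw":0,"fingers":24}
  ]
}}

```text
time_s: 13.8
ee_pos: [0.6181, -0.1882, 0.0281]
orientation: [-0.117, 0.742, 0.638, 0.171]
force: [-0.3, -0.1, 0.7]
finger_gap: 0.283
```

```bash
python3 -c "
from h import *
info();p=shot('d5',(200,100,400,300),3);bot(p,(.6265,-.1354))
mv(2.67,9.64,0);mv(0,0,10)"
```

```text
t 13.8 tcp [ 0.6181 -0.1882  0.0281] q [ 0.045  0.986  0.821  1.638 -1.123  1.277  1.169] F [-0.3 -0.1  0.7] gap 0.283
x [0.128 0.906 0.403] y [ 0.986 -0.159  0.044] z [ 0.104  0.392 -0.914] xang 82.0 tilt 23.94 tiltdir 75.0
bottle [ 0.6265 -0.1353] res 0.001 n 294 | ahead of tcp 53.2 lateral(tool y) -0.1 | to mark along 282.6 across 23.1
world (2.67, 9.64, 0) -> tool [9.1 1.1 4.1]
world (0, 0, 10) -> tool [ 4.   0.4 -9.1]
```

Request:
{"fn": "jog_arm", "kwargs": {
  "deltas": [
    {"translation":[6.4,0.8,2.8],"yaw":0,"fingers":24},
    {"translation":[6.4,0.8,2.8],"yaw":0,"fingers":24},
    {"translation":[6.4,0.8,2.8],"yaw":0,"fingers":24},
    {"translation":[6.4,0.8,2.8],"yaw":0,"fingers":24},
    {"translation":[0,0,0],"yaw":0,"fingers":24}
  ]
}}

```text
time_s: 14.27
ee_pos: [0.626, -0.1613, 0.0284]
orientation: [-0.116, 0.743, 0.637, 0.17]
force: [0.0, -1.2, -0.0]
finger_gap: 0.282
```

```bash
python3 -c "
from h import *
info();p=shot('d6',(200,100,400,300),3);bot(p,(.63,-.12))
mv(2.67,9.64,0)"
```

```text
t 14.27 tcp [ 0.626  -0.1613  0.0284] q [-0.002  0.979  0.821  1.656 -1.138  1.257  1.142] F [ 0.  -1.2 -0. ] gap 0.282
x [0.13  0.907 0.4  ] y [ 0.986 -0.161  0.044] z [ 0.105  0.389 -0.915] xang 81.8 tilt 23.74 tiltdir 75.0
bottle [ 0.6334 -0.1219] res 0.0012 n 204 | ahead of tcp 40.6 lateral(tool y) 1.1 | to mark along 268.3 across 18.3
world (2.67, 9.64, 0) -> tool [9.1 1.1 4. ]
```

View pics/d6_side.png

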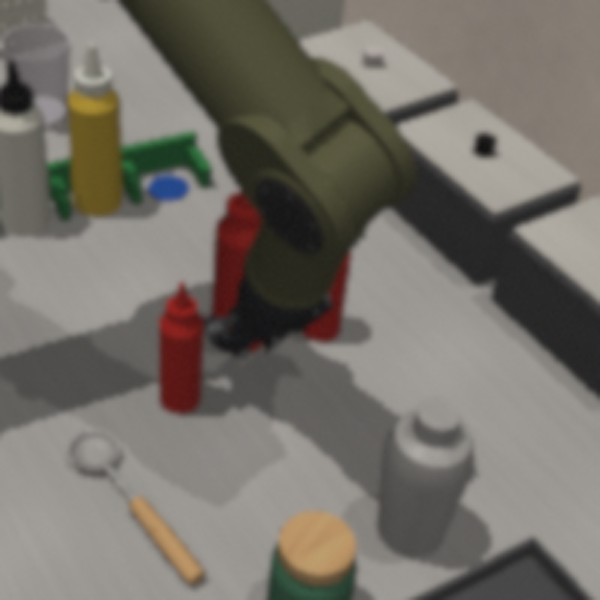

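Request:
{"fn": "jog_arm", "kwargs": {
  "deltas": [
    {"translation":[7.3,0.8,3.2],"yaw":0,"fingers":24},
    {"translation":[7.3,0.8,3.2],"yaw":0,"fingers":24},
    {"translation":[7.3,0.8,3.2],"yaw":0,"fingers":24},
    {"translation":[7.3,0.8,3.2],"yaw":0,"fingers":24},
    {"translation":[7.3,0.8,3.2],"yaw":0,"fingers":24},
    {"translation":[7.3,0.8,3.2],"yaw":0,"fingers":24}
  ]
}}

```text
time_s: 14.82
ee_pos: [0.6386, -0.115, 0.0284]
orientation: [-0.114, 0.745, 0.636, 0.169]
force: [-0.2, -1.5, -0.2]
finger_gap: 0.279
```

```bash
cat >> h.py <<'E'
def look(c,name=None):
    info()
    for n in('side','top'):
        p=capture(n);print(n,end=' ')
        b=bot(p,c)
        for h in((.04,.09),(.10,.148)):
            r=cyl(p,c,.03,h[0],h[1],.05);print('   ',h,None if r is None else (r[0].round(4),r[2]))
        if name:
            x0,y0,x1,y1=(170,80,370,280) if n=='side' else (120,60,360,260);im=cv2.cvtColor(p['frame'][y0:y1,x0:x1],cv2.COLOR_RGB2BGR);cv2.imwrite(f'pics/{name}_{n}.png',cv2.resize(im,None,fx=2.5,fy=2.5,interpolation=cv2.INTER_CUBIC))
E
python3 -c "
from h import *
look((.645,-.075),'d7')
mv(2.67,9.64,0)"
```

```text
t 14.82 tcp [ 0.6386 -0.115   0.0284] q [-0.081  0.968  0.819  1.682 -1.165  1.225  1.092] F [-0.2 -1.5 -0.2] gap 0.279
x [0.135 0.908 0.396] y [ 0.985 -0.166  0.044] z [ 0.106  0.385 -0.917] xang 81.6 tilt 23.51 tiltdir 75.0
side bottle [ 0.646  -0.0759] res 0.001 n 176 | ahead of tcp 37.1 lateral(tool y) 0.6 | to mark along 220.8 across 12.8
    (0.04, 0.09) (array([ 0.6459, -0.0759]), 58)
    (0.1, 0.148) (array([ 0.646 , -0.0759]), 104)
top no bottle
    (0.04, 0.09) None
    (0.1, 0.148) None
world (2.67, 9.64, 0) -> tool [9.1 1.1 4. ]
```

Request:
{"fn": "jog_arm", "kwargs": {
  "deltas": [
    {"translation":[7.3,0.8,3.2],"yaw":0,"fingers":24},
    {"translation":[7.3,0.8,3.2],"yaw":0,"fingers":24},
    {"translation":[7.3,0.8,3.2],"yaw":0,"fingers":24},
    {"translation":[7.3,0.8,3.2],"yaw":0,"fingers":24},
    {"translation":[7.3,0.8,3.2],"yaw":0,"fingers":24},
    {"translation":[7.3,0.8,3.2],"yaw":0,"fingers":24},
    {"translation":[7.3,0.8,3.2],"yaw":0,"fingers":24},
    {"translation":[7.3,0.8,3.2],"yaw":0,"fingers":24}
  ]
}}

```text
time_s: 15.58
ee_pos: [0.6567, -0.0477, 0.0283]
orientation: [-0.114, 0.745, 0.636, 0.168]
force: [0.5, -1.3, -0.0]
finger_gap: 0.281
```

```bash
python3 -c "
from h import *
look((.664,-.012),'d8')
mv(1.5,9.89,0)"
```

```text
t 15.58 tcp [ 0.6567 -0.0477  0.0283] q [-0.188  0.961  0.812  1.697 -1.199  1.189  1.012] F [ 0.5 -1.3 -0. ] gap 0.281
x [0.135 0.908 0.396] y [ 0.985 -0.166  0.044] z [ 0.106  0.384 -0.917] xang 81.5 tilt 23.48 tiltdir 75.0
side bottle [ 0.6643 -0.0096] res 0.0013 n 146 | ahead of tcp 36.1 lateral(tool y) 1.1 | to mark along 152.5 across 4.6
    (0.04, 0.09) (array([ 0.6646, -0.0127]), 53)
    (0.1, 0.148) (array([ 0.6642, -0.0096]), 89)
top no bottle
    (0.04, 0.09) None
    (0.1, 0.148) None
world (1.5, 9.89, 0) -> tool [ 9.2 -0.1  4. ]
```

View pics/d8_side.png

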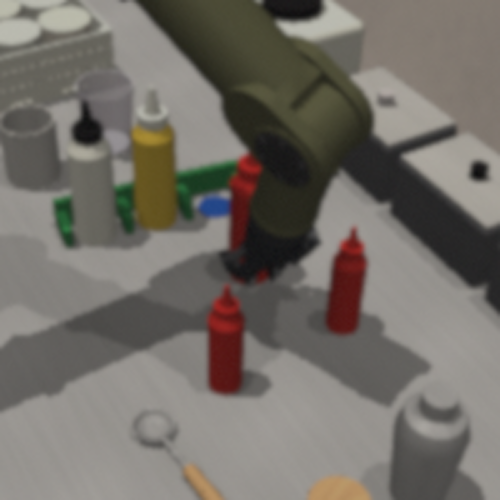

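Request:
{"fn": "jog_arm", "kwargs": {
  "deltas": [
    {"translation":[7.3,0.5,3.2],"yaw":0,"fingers":24},
    {"translation":[7.3,0.5,3.2],"yaw":0,"fingers":24},
    {"translation":[7.3,0.5,3.2],"yaw":0,"fingers":24},
    {"translation":[7.3,0.5,3.2],"yaw":0,"fingers":24},
    {"translation":[7.3,0.5,3.2],"yaw":0,"fingers":24},
    {"translation":[7.3,0.5,3.2],"yaw":0,"fingers":24},
    {"translation":[7.3,0.5,3.2],"yaw":0,"fingers":24}
  ]
}}

```text
time_s: 16.27
ee_pos: [0.6704, 0.0104, 0.0282]
orientation: [-0.114, 0.745, 0.635, 0.168]
force: [1.0, -2.4, 0.7]
finger_gap: 0.278
```

```bash
python3 -c "
from h import *
look((.676,.048),'d9')
mv(1.5,9.89,0)"
```

```text
t 16.27 tcp [0.6704 0.0104 0.0282] q [-0.279  0.958  0.807  1.699 -1.226  1.159  0.937] F [ 1.  -2.4  0.7] gap 0.278
x [0.136 0.908 0.395] y [ 0.985 -0.167  0.044] z [ 0.106  0.383 -0.918] xang 81.5 tilt 23.43 tiltdir 74.0
side bottle [0.6783 0.0486] res 0.0012 n 121 | ahead of tcp 36.2 lateral(tool y) 1.6 | to mark along 92.9 across -0.5
    (0.04, 0.09) (array([0.678 , 0.0371]), 40)
    (0.1, 0.148) (array([0.6782, 0.0491]), 75)
top no bottle
    (0.04, 0.09) None
    (0.1, 0.148) None
world (1.5, 9.89, 0) -> tool [ 9.2 -0.1  4. ]
```

View pics/d9_side.png

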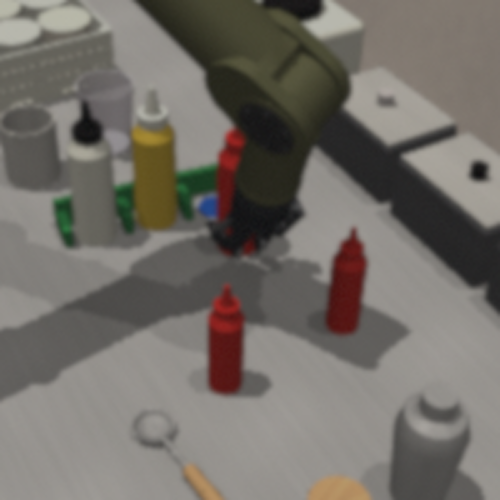

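View pics/d9_top.png

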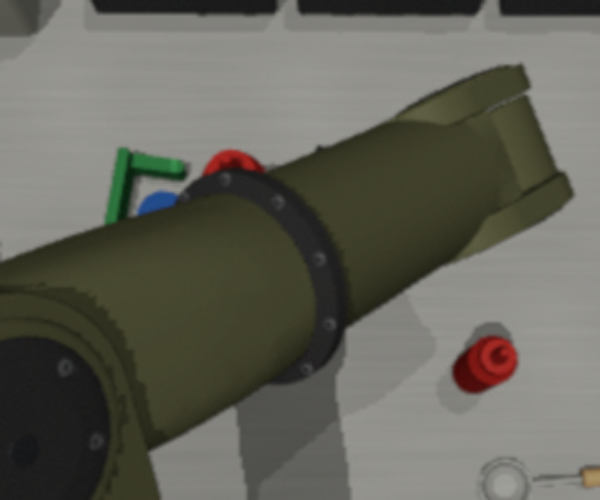

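Request:
{"fn": "jog_arm", "kwargs": {
  "deltas": [
    {"translation":[7.3,-0.1,3.2],"yaw":0,"fingers":24},
    {"translation":[7.3,-0.1,3.2],"yaw":0,"fingers":24},
    {"translation":[7.3,-0.1,3.2],"yaw":0,"fingers":24},
    {"translation":[7.3,-0.1,3.2],"yaw":0,"fingers":24},
    {"translation":[7.3,-0.1,3.2],"yaw":0,"fingers":24},
    {"translation":[7.3,-0.1,3.2],"yaw":0,"fingers":24}
  ]
}}

```text
time_s: 16.87
ee_pos: [0.6785, 0.0605, 0.0279]
orientation: [-0.113, 0.746, 0.635, 0.168]
force: [-0.5, -3.5, 1.0]
finger_gap: 0.283
```

```bash
python3 -c "
from h import *
look((.686,.098),'d10')
mv(1.5,9.89,0)"
```

```text
t 16.87 tcp [0.6785 0.0605 0.0279] q [-0.357  0.956  0.802  1.698 -1.249  1.133  0.872] F [-0.5 -3.5  1. ] gap 0.283
x [0.137 0.909 0.394] y [ 0.985 -0.168  0.045] z [ 0.107  0.382 -0.918] xang 81.4 tilt 23.38 tiltdir 74.0
side bottle [0.6863 0.0986] res 0.0012 n 104 | ahead of tcp 36.1 lateral(tool y) 1.7 | to mark along 42.2 across -0.9
    (0.04, 0.09) (array([0.6868, 0.0927]), 31)
    (0.1, 0.148) (array([0.6861, 0.0993]), 65)
top no bottle
    (0.04, 0.09) None
    (0.1, 0.148) None
world (1.5, 9.89, 0) -> tool [ 9.2 -0.2  4. ]
```

View pics/d10_side.png

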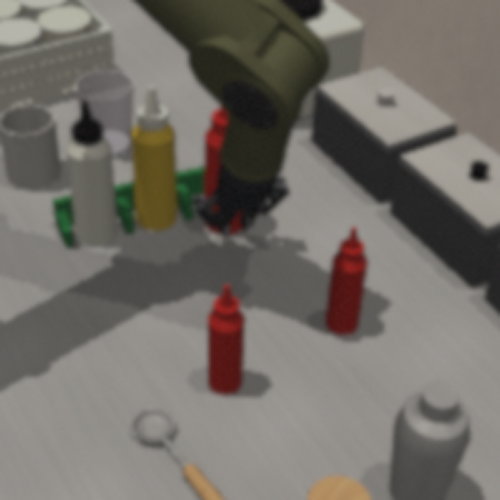

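View pics/d10_top.png

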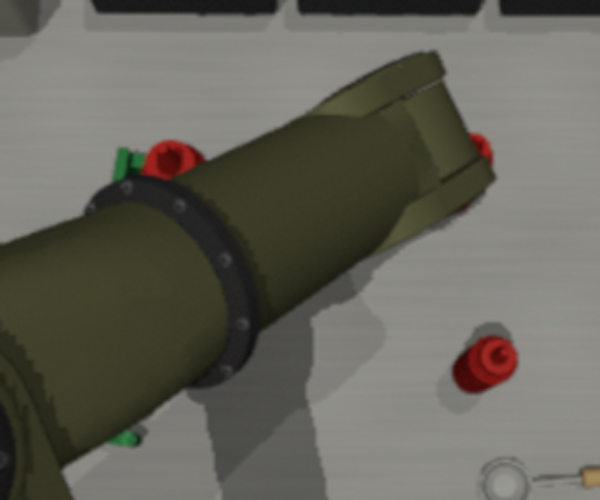

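Request:
{"fn": "jog_arm", "kwargs": {
  "deltas": [
    {"translation":[6.4,-0.2,2.8],"yaw":0,"fingers":24},
    {"translation":[6.4,-0.2,2.8],"yaw":0,"fingers":24},
    {"translation":[6.4,-0.2,2.8],"yaw":0,"fingers":24},
    {"translation":[6.4,-0.2,2.8],"yaw":0,"fingers":24},
    {"translation":[5,-0.2,2.1],"yaw":0,"fingers":24},
    {"translation":[0,0,0],"yaw":0,"fingers":24}
  ]
}}

```text
time_s: 17.47
ee_pos: [0.6833, 0.0983, 0.0276]
orientation: [-0.114, 0.745, 0.636, 0.168]
force: [-0.6, -1.5, 0.3]
finger_gap: 0.276
```

```bash
python3 -c "
from h import *
look((.690,.132),'d11')"
```

```text
t 17.47 tcp [0.6833 0.0983 0.0276] q [-0.412  0.957  0.798  1.692 -1.263  1.116  0.823] F [-0.6 -1.5  0.3] gap 0.276
x [0.136 0.909 0.395] y [ 0.985 -0.166  0.044] z [ 0.106  0.383 -0.918] xang 81.5 tilt 23.43 tiltdir 75.0
side bottle [0.6916 0.135 ] res 0.0017 n 95 | ahead of tcp 37.9 lateral(tool y) 2.0 | to mark along 5.4 across -0.7
    (0.04, 0.09) (array([0.6918, 0.131 ]), 42)
    (0.1, 0.148) (array([0.6911, 0.1364]), 58)
top no bottle
    (0.04, 0.09) None
    (0.1, 0.148) None
```

View pics/d11_side.png

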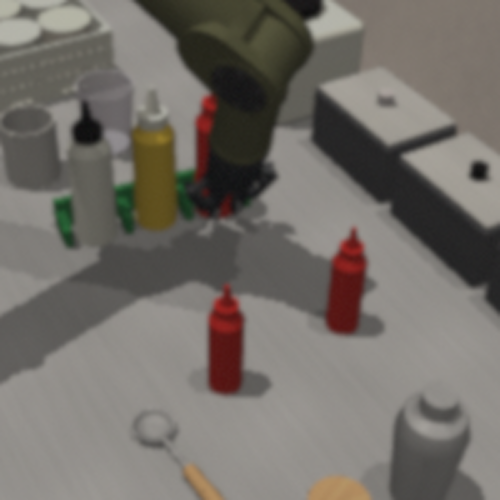

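Now small steps, watching the force for contact with the stop.

Request:
{"fn": "jog_arm", "kwargs": {
  "deltas": [
    {"translation":[2.2,0,0.9],"yaw":0,"fingers":24},
    {"translation":[2.2,0,0.9],"yaw":0,"fingers":24}
  ]
}}

```text
time_s: 17.73
ee_pos: [0.6837, 0.1013, 0.0275]
orientation: [-0.113, 0.746, 0.635, 0.168]
force: [-0.9, -2.5, 0.6]
finger_gap: 0.278
```

Request:
{"fn": "jog_arm", "kwargs": {
  "deltas": [
    {"translation":[1.8,0,0.8],"yaw":0,"fingers":24}
  ]
}}

```text
time_s: 17.82
ee_pos: [0.6841, 0.1028, 0.0275]
orientation: [-0.113, 0.746, 0.635, 0.168]
force: [0.1, -2.5, 1.8]
finger_gap: 0.279
```

Request:
{"fn": "jog_arm", "kwargs": {
  "deltas": [
    {"translation":[1.8,0,0.8],"yaw":0,"fingers":24}
  ]
}}

```text
time_s: 17.9
ee_pos: [0.6844, 0.1039, 0.0274]
orientation: [-0.113, 0.746, 0.635, 0.167]
force: [-2.2, -6.9, 2.6]
finger_gap: 0.279
```

Request:
{"fn": "jog_arm", "kwargs": {
  "deltas": [
    {"translation":[1.2,0,0.5],"yaw":0,"fingers":24}
  ]
}}

```text
time_s: 17.98
ee_pos: [0.6845, 0.1039, 0.0274]
orientation: [-0.112, 0.747, 0.634, 0.167]
force: [-2.1, -5.3, 2.2]
finger_gap: 0.281
```

Request:
{"fn": "jog_arm", "kwargs": {
  "deltas": [
    {"translation":[1.0,0,0.4],"yaw":0,"fingers":24}
  ]
}}

```text
time_s: 18.07
ee_pos: [0.6845, 0.1037, 0.0274]
orientation: [-0.111, 0.747, 0.634, 0.166]
force: [-2.2, -4.9, 1.6]
finger_gap: 0.284
```

```bash
python3 -c "
from h import *
look((.691,.139),'d12')"
```

```text
t 18.07 tcp [0.6845 0.1037 0.0274] q [-0.425  0.958  0.802  1.691 -1.264  1.11   0.806] F [-2.2 -4.9  1.6] gap 0.284
x [0.141 0.91  0.389] y [ 0.984 -0.172  0.044] z [ 0.107  0.377 -0.92 ] xang 81.2 tilt 23.08 tiltdir 74.0
side bottle [0.6921 0.1424] res 0.0018 n 105 | ahead of tcp 39.3 lateral(tool y) 0.9 | to mark along -1.9 across -0.1
    (0.04, 0.09) (array([0.6909, 0.1439]), 43)
    (0.1, 0.148) (array([0.6922, 0.1432]), 66)
top no bottle
    (0.04, 0.09) None
    (0.1, 0.148) None
```

Request:
{"fn": "jog_arm", "kwargs": {
  "deltas": [
    {"translation":[-3,0,-1.3],"yaw":0,"fingers":24},
    {"translation":[-6,0,-2.6],"yaw":0,"fingers":24},
    {"translation":[-10,0,-4.3],"yaw":0,"fingers":24},
    {"translation":[-14,0,-6],"yaw":0,"fingers":24},
    {"translation":[-18,0,-8],"yaw":0,"fingers":24},
    {"translation":[-20,0,-10],"yaw":0,"fingers":24},
    {"translation":[0,0,-20],"yaw":0,"fingers":24},
    {"translation":[-5,0,-30],"yaw":0,"fingers":24},
    {"translation":[-5,0,-35],"yaw":0,"fingers":24},
    {"translation":[-5,0,-35],"yaw":0,"fingers":24},
    {"translation":[-5,0,-35],"yaw":0,"fingers":24},
    {"translation":[-5,0,-35],"yaw":0,"fingers":24}
  ]
}}

```text
time_s: 19.17
ee_pos: [0.6405, -0.077, 0.1908]
orientation: [-0.12, 0.747, 0.634, 0.163]
force: [0.6, 0.0, -1.1]
finger_gap: 0.281
```

```bash
python3 -c "
from h import *
look((.691,.14),'d13');mv(-20,-20,20);mv(0,0,30)
for n in('side','top'):
  p=capture(n)
  for nm,c,r,h0,h1 in(('s1',(.714,-.156),.02,.02,.10),('s2',(.532,-.171),.02,.02,.10),('y',(.603,.157),.03,.06,.148),('w',(.512,.166),.03,.06,.148)): print(n,nm,cyl(p,c,r,h0,h1,.045))
"
```

```text
t 19.17 tcp [ 0.6405 -0.077   0.1908] q [-0.191  0.775  0.926  1.568 -0.989  1.406  0.819] F [ 0.6  0.  -1.1] gap 0.281
x [0.144 0.907 0.397] y [ 0.985 -0.168  0.027] z [ 0.091  0.387 -0.918] xang 81.0 tilt 23.43 tiltdir 77.0
side bottle [0.6919 0.143 ] res 0.0015 n 348 | ahead of tcp 232.4 lateral(tool y) 10.5 | to mark along -2.5 across 0.2
    (0.04, 0.09) (array([0.6911, 0.1436]), 172)
    (0.1, 0.148) (array([0.692, 0.143]), 195)
top bottle [0.6916 0.1433] res 0.0003 n 355 | ahead of tcp 230.9 lateral(tool y) 9.9 | to mark along -2.7 across 0.5
    (0.04, 0.09) (array([0.6899, 0.1464]), 205)
    (0.1, 0.148) (array([0.6917, 0.1434]), 191)
world (-20, -20, 20) -> tool [-13.2 -15.5 -28. ]
world (0, 0, 30) -> tool [ 11.8   1.1 -27.6]
side s1 (array([ 0.71497276, -0.15645301]), np.float64(0.0011940081124405103), 257, np.float64(0.09968795433538868))
side s2 (array([ 0.53212257, -0.17249775]), np.float64(0.0010765845006885856), 277, np.float64(0.09974451683138674))
side y (array([0.60321493, 0.15562818]), np.float64(0.0014207677931144397), 349, np.float64(0.14793744689529542))
side w (array([0.51207829, 0.16546756]), np.float64(0.0013715954301054616), 367, np.float64(0.14781678948929255))
top s1 None
top s2 None
top y (array([0.60287199, 0.15612455]), np.float64(0.0002629037702670733), 253, np.float64(0.1477278022015237))
top w None
```

View pics/d13_side.png

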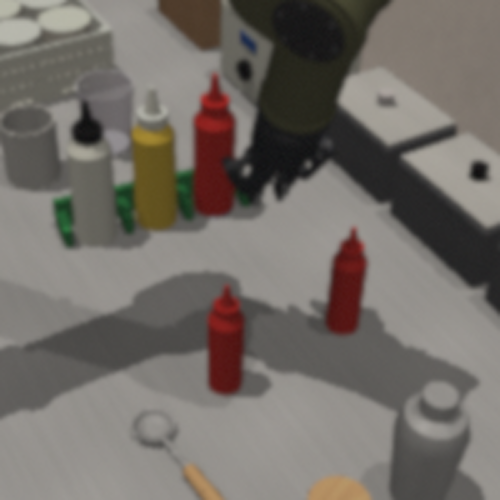

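View pics/d13_top.png

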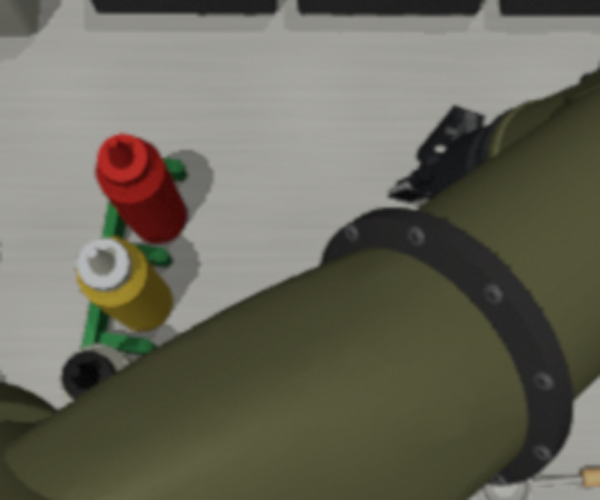

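```bash
python3 -c "
from h import *
print(job_done());info()"
```

```text
the job is handed in; nothing more can be done
None
the job is handed in; nothing more can be done
```

The large red bottle now stands upright in the blue-dot bay against the back stop. I pushed it there low on its body, and I handed the job in at about 19 s.

**The push:** With the tool vertical, the finger knuckles would have hit the bottle about 50 mm up, which could have tipped it. I picked up a lean of about 24° at the limit of joint 6, high up and clear of everything, so that the fingertips led. They touched the bottle about 18 mm above the counter, by calculation. I pushed it about 280 mm in short steps until the arm stopped moving with about 5 N, then backed off and rose clear.

**Last checks:**
- **Position:** both cameras put the bottle at about (0.692, 0.143). That is within 0.5 mm across the bay and 2.5 mm past my estimate of the dot along it; I take that as error in the dot estimate. It stands as deep as the yellow bottle, within about 1 mm.
- **Other bottles:** the yellow, white and both small red bottles have not moved, within 1 mm. The top camera could not see the white and small red ones at the end because the arm was in the way, so for those I relied on the side camera. I did not re-measure the other things on the counter.
- **One doubt:** while I picked up the lean, joint 6 read 1.963 against the stated range of 1.96. I took that as rounding of the limit.
- **One disagreement:** fits to the low part of the body were up to 3 mm off, because other things got into those depth points. In the pictures the bottle looks upright.

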